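# Swing the bench loupe over the dish of corner pieces

## Robot

A 7-joint arm with a two-finger parallel gripper is mounted at the origin on the work surface. World frame = base frame: x ahead of the robot, y to its left, z up, the work surface at z = 0. Lengths are in m, angles in degrees, forces in N, time in s.
With the tool pointing down it reaches from about 0.425 to 0.875 m from the base axis. Payload 4.7 kg.
Tool frame: the origin (TCP) lies on the centre line of the jaws, within the pads' length; the fingertips stand env.nose_length ahead of it and the grasp point (between the pads) lies 8 mm behind it (env.nose_length is the distance from the TCP to the fingertips, in m); y points along the fingers, z is the direction in which the jaws open and shut, and the axes are right-handed (so a half turn about y gives the same grasp; the last joint's range is limited). The gripper opens to 87 mm and grips with 3 to 60 N. Pads are 19 mm wide; open, the fingers measure 117 mm over their backs; the gripper's body (75 mm by 190 mm) begins 51 mm behind the grasp point.
Start: joints at [66.526, 18.392, -4.016, 83.108, 1.295, 78.541, -3.26], TCP at [0.267, -0.593, 0.234] pointing down, gripper open.
Joint ranges: [-163.93, 163.93], [-17.29, 119.83], [-79.2, 71.16], [3.27, 140.29], [-89.18, 269.18], [5.43, 117.66], [-154.24, 154.24]. Speed limits (degrees/s): [147.25, 147.25, 180, 180, 180, 180, 180].

## Interface

Orientations are given as [roll, pitch, yaw] about the fixed x, y, z axes, in that order (R = Rz(yaw) Ry(pitch) Rx(roll)).
In Python, from cell import env, read_camera, camera_info, job, models gives the robot as it stands.
- The arm moves only by the tool move_arm, never from a script. Its argument "moves" is a list of rows, each a list of 6 numbers: the shift along the tool's x, y, z in mm, then the turn, a rotation vector about the tool's x, y, z in degrees. In form: [[x, y, z, ax, ay, az], ...]. A call has 1 to 20 rows; each row is the pose to reach, as a shift and turn from the pose commanded when the call began, along the tool's axes at that moment; what a row does not reach only later rows make up. A row lasts 1/12 s, in which the tool goes at most 41.7 mm and 7.16 degrees, less where a joint would pass 70% of its speed; a pose out of reach is approached as far as the arm can. A call with a gripper value outside its range is refused whole. "claw" is the finger opening in mm, from 0 to 87, set as the call begins (left out, the last holds). The fingers move at their own pace and stop on an object; "newtons" is the grip in N (left out, the last holds). Time passes only in rows, so rows that repeat a pose let the fingers close. It gives the time, the measured TCP pose, the force and the opening at its end, in the units of the state.
- env.get_obs(): the state, without advancing time (a new reading comes with each control period).
- read_camera(name): name is "side" or "top" or "wrist"; returns (picture, depth): 480x640x3 uint8, red, green, blue; 480x640 float32, m along the optical axis (not along the pixel's ray), 0 where there is no reading.
- camera_info(name): a dict with "fx", "fy", "cx", "cy" (pixels), "R" (3x3) and "t" (3): a world point X has camera coordinates R X + t. Camera axes: x right, y down, z forward; pixel columns grow to the right and rows downward; lengths in m; the calibration is good to about 2 mm. A picture is of the moment at which its call begins: read the wrist's pose just before it. camera_info takes no time and is no camera call; for the wrist camera it gives the pose at the moment of the call.
- job.sign_off(): hands the job in, once; it reports no verdict.
Trained networks look in the newest picture that a camera, given by its name, has taken for a name from the list of things; names that differ only in an ending like _2 or _b are one class to them, and where a whole thing is asked for, a point or a joint stands for the part that bears it (a point fixed in the world has none). Each returns a list of dicts, best first, with "score" (0 to 1); they miss things now and then, are a little off and sometimes report something else, mostly with a low value. They report only what shows in the picture. A call takes as long as a camera call. They do not tell look-alikes from the thing itself.
- models.spot_in(target, camera): "point" ([x, y, z] in m, in world coordinates, good to about 4 mm: the middle of the surface that is visible of it).
- models.cut_out(target, camera): "mask" (480x640 bool, what is visible of it).
The state is a dict: "time_s": time; "qpos": joint angles; "joint_velocities": joint speeds; "effort": joint torques, N m; "tool_pos": TCP position; "tool_rot": TCP orientation; "force": force on the tool from outside, world axes, zero at the start; "wrist_torque": the same for the moment, N m; "grip_width": finger opening in m.
Only numpy, scipy, OpenCV 4.12 (cv2) and the standard library are available. Lean on these libraries where they do the work, as an engineer would, in place of code of your own. Each camera call takes 0.05 s, during which the arm holds its last target.

## Task

Swing the bench loupe round so that its lens stands centred above the round porcelain dish of corner pieces, ready for looking at them. Push gently sideways on the bare steel arm with one fingertip, without gripping it and never touching the lens or its rim, and leave the dish, the square tray, the clock and the boards in their stand where they are.

Things in the scene. Friction and masses are not known exactly. Their poses are not given: they have to be found in the camera images.
- loupe_stand: Bench loupe: a round cast-iron foot (124 mm across, 30 mm high) screwed to the bench, with an upright steel post 16 mm thick. Origin: on the bench top, on the post's axis, which is also the upright axis about which the arm swings; z up. Its x axis is the direction of the arm when joint swing_arm reads 0. The hub of the arm (28 mm across) tops the post and ends 150 mm above the bench, its highest part.
- swing_arm (a joint): Angle (rad) of the loupe's level arm about the post, anticlockwise seen from above, 0 along the stand's x axis; stops at -2.2 and 2.2. A friction hinge: it takes about 0.12 N m to turn and stays where it is left. A finger that meets it at 0.07 m/s presses with under 15 N; at 0.2 m/s the knock nears 30 N, not gentle. On the other side of the hub a thumbscrew sticks out 38 mm from the axis.
- mid_arm (a point): Point on the centreline of the bare arm, 110 mm out from the post's axis (half-way to the lens centre), a good place to push. The arm is a round steel bar 12 mm thick, its centreline 130 mm above the bench, bare from 15 mm to 160 mm out from the post's axis; then comes the lens in its holder.
- lens_head: The lens with its steel rim and ferrule on the end of the arm: a flat round head 96 mm across and 12 mm thick, lying level, with the ferrule reaching 60 mm from its centre towards the post. Origin: the lens centre, 220 mm from the post's axis, 130 mm above the bench. Not to be touched.
- lens_center (a point): The centre of the lens.
- dish_center (a point): Centre of the round white porcelain dish (104 mm across the rim, 24 mm high, standing loose on the bench, corner pieces lying in it), 12 mm above the bench. It stands to one side of the loupe, 215 to 224 mm from the post's axis, so that the lens passes over it.
- tray_center (a point): Centre of the square dark wooden tray of edge pieces (104 mm square, 22 mm high, loose), 11 mm above the bench; it stands on the other side of the loupe.
- clock: Nickel-plated round desk clock, 88 mm across, 104 mm high, 46 mm deep, loose. Origin under its centre.
- board_stand: Slotted oak stand, 170 mm (its x) by 112 mm, 40 mm high, loose, with three thin puzzle boards standing in its slots to 144 mm above the bench. Origin under its centre.
- board1: First thin basswood puzzle board, 150 x 5 x 130 mm, upright and loose in a slot. Origin under its centre.
- board2: Second such board, in the middle slot.
- board3: Third such board.
Things that resemble listed ones, but are neither listed nor needed, are in the scene too. Leave any pink look-alike of the part that bears dish_center alone.

How it is judged (in metres and radians):
At the end, for the whole second after the job is handed in: The lens centre stands within 16 mm of straight above the centre of the round dish, the arm is still, and dish, tray, clock and board stand are within 8 mm of where they were (horizontal distance between lens_center and dish_center below 0.016 m and velocity of joint swing_arm between -0.03 and 0.03 rad/s and distance of each of dish_center, tray_center, clock, board_stand from where it was at the start of the episode below 0.008 m); the robot touches nothing.
It fails at once if the robot touches the lens, its rim or ferrule (contact force between any of the fingers, the arm and lens_head above 0.3 N).
It fails at once if the loupe is gripped or pushed harder than 25 N (contact force between any of the fingers, the arm and loupe_stand above 25 N).
It fails at once if the dish or the tray is pushed away or lifted (8 mm) (distance of any of dish_center, tray_center from where it was at the start of the episode above 0.008 m).
It fails at once if the clock, the board stand or a board is shifted (8 mm; boards 15 mm) (distance of any of clock, board_stand from where it was at the start of the episode above 0.008 m or distance of any of board1, board2, board3 from where it was at the start of the episode above 0.015 m).
It also fails if it takes over 42 s, if anything falls off the work surface, if the arm or the gripper's body presses on something with over 40 N, if the wrist force passes 120 N, or if a joint passes its speed limit or range.

## Working session

There is one attempt and no reset: what is moved stays moved. The work goes in short steps, Python scripts to look and compute and a tool call to move; the robot and the scene stay as the last step left them, time stands still between calls to the robot, and variables do not carry over. Pictures are saved under pics/ and viewed, and the job is handed in when it is done.

Besides the shell and the picture viewer there is one more tool, called after "Emit:" as name(argument=value, ...) on one line, values as JSON. move_arm: Moves the arm, as the interface text tells. Its arguments: {"type":"object","properties":{"moves":{"type":"array","items":{"type":"array","items":{"type":"number"}}},"claw":{"type":"number"},"newtons":{"type":"number"}},"required":["moves"]}

```bash
mkdir -p pics; ls; python3 - <<'E'
from cell import env, read_camera, camera_info, job, models
import cv2,numpy as np
o=env.get_obs(); print({k:np.round(v,3) for k,v in o.items()}, env.nose_length)
for c in ("top","side"):
    p,d=read_camera(c); cv2.imwrite(f"pics/{c}0.png",p[:,:,::-1]); np.save(f"{c}0.npy",d)
    i=camera_info(c); print(c,{k:np.round(v,3).tolist() for k,v in i.items()})
    for n in ("lens_head","mid_arm","loupe_stand","dish_center","tray_center","clock","board_stand"):
        print(c,n,[(np.round(r["point"],3).tolist(),round(r["score"],2)) for r in models.spot_in(n,c)])
E
```

```text
pics
{'time_s': np.float64(0.0), 'qpos': array([66.525, 18.438, -4.015, 83.174,  1.295, 78.54 , -3.26 ]), 'joint_velocities': array([ 0.024, -0.042, -0.002, -0.025, -0.034,  0.016, -0.04 ]), 'effort': array([-0.0000e+00, -4.9130e+01, -4.0400e-01, -3.1254e+01, -6.4000e-02,
        4.4000e-02,  0.0000e+00]), 'tool_pos': array([ 0.267, -0.592,  0.232]), 'tool_rot': array([-9.01080e+01, -6.00000e-03, -1.55716e+02]), 'force': array([-0.019,  0.031, -0.102]), 'wrist_torque': array([-0.069,  0.031,  0.013]), 'grip_width': np.float64(0.087)} 0.011
top {'fx': 450.978, 'fy': 450.978, 'cx': 317.796, 'cy': 236.302, 'R': [[0.001, -1.0, 0.0], [-0.984, -0.001, -0.177], [0.177, -0.0, -0.984]], 't': [-0.02, 0.643, 1.055]}
top lens_head [([0.814, 0.019, 0.132], 0.76)]
top mid_arm [([0.798, 0.014, 0.135], 0.86)]
top loupe_stand [([0.636, 0.011, 0.128], 0.78), ([0.797, 0.01, 0.135], 0.47)]
top dish_center [([0.582, 0.22, 0.01], 0.93), ([0.724, 0.22, 0.013], 0.76), ([0.464, 0.348, 0.014], 0.7)]
top tray_center [([0.642, -0.217, 0.01], 0.68)]
top clock [([0.527, 0.464, 0.082], 0.66)]
top board_stand [([0.509, -0.431, 0.038], 0.58)]
side {'fx': 449.255, 'fy': 449.255, 'cx': 317.596, 'cy': 232.084, 'R': [[-0.935, -0.354, -0.012], [-0.25, 0.684, -0.686], [0.25, -0.638, -0.728]], 't': [0.567, 0.252, 1.261]}
side lens_head [([0.818, 0.021, 0.132], 0.79)]
side mid_arm [([0.526, 0.495, 0.084], 0.73), ([0.795, 0.012, 0.136], 0.56), ([0.516, -0.44, 0.094], 0.37)]
side loupe_stand [([0.625, 0.013, 0.066], 0.62)]
side dish_center [([0.466, 0.341, 0.012], 0.9), ([0.588, 0.21, 0.011], 0.76), ([0.732, 0.213, 0.011], 0.72), ([0.519, -0.478, 0.134], 0.19)]
side tray_center [([0.643, -0.214, 0.011], 0.56)]
side clock [([0.524, 0.497, 0.083], 0.59)]
side board_stand [([0.511, -0.425, 0.032], 0.96)]
```

View pics/top0.png

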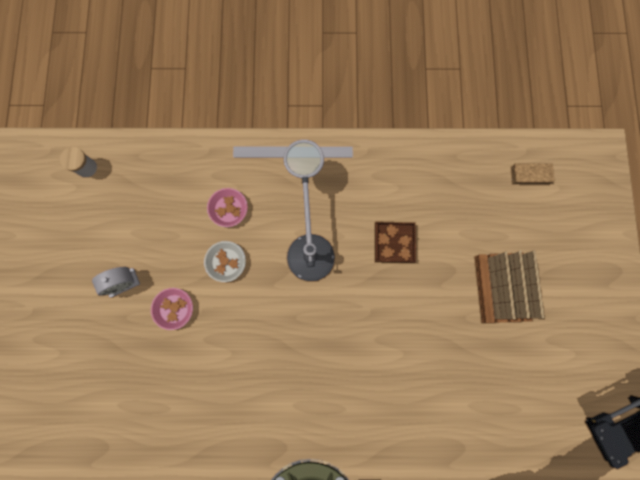

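View pics/side0.png

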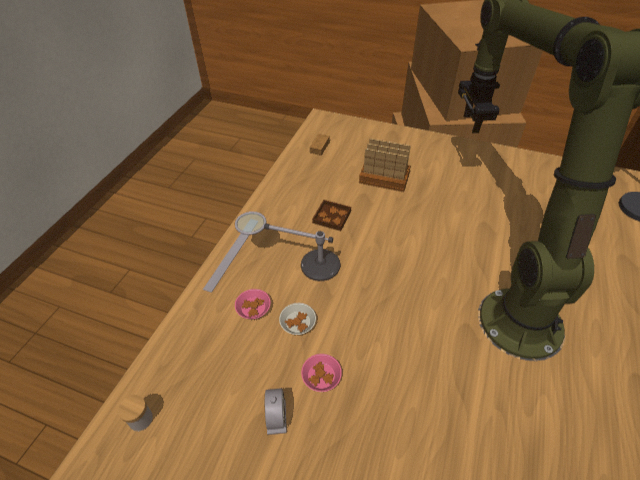

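```bash
cat > h.py <<'E'
from cell import env, read_camera, camera_info, job, models
import cv2,numpy as np
from scipy.spatial.transform import Rotation as Ro
def ray(cam,u,v,z):
    i=camera_info(cam); R=np.array(i["R"]);t=np.array(i["t"])
    c=-R.T@t; d=R.T@np.array([(u-i["cx"])/i["fx"],(v-i["cy"])/i["fy"],1.])
    return c+d*(z-c[2])/d[2]
def cloud(cam,d):
    i=camera_info(cam); v,u=np.mgrid[:480,:640]
    P=np.stack([(u-i["cx"])/i["fx"]*d,(v-i["cy"])/i["fy"]*d,d],-1)
    return (P-np.array(i["t"]))@np.array(i["R"])
def circ(xy):
    A=np.c_[2*xy,np.ones(len(xy))]; s=np.linalg.lstsq(A,(xy**2).sum(1),rcond=None)[0]
    return s[:2],np.sqrt(s[2]+s[:2]@s[:2])
def encl(P):
    q=(P[:,:2]*1000).astype(np.float32); c,r=cv2.minEnclosingCircle(q); return np.round(c,1),round(r,1)
E
python3 - <<'E'
from h import *
print(np.round(Ro.from_euler("xyz",env.get_obs()["tool_rot"],degrees=True).as_matrix(),3))
for c in("top","side"):
    d=np.load(c+"0.npy"); P=cloud(c,d); ok=d>0
    def sel(x0,x1,y0,y1,z0,z1): 
        m=ok&(P[...,0]>x0)&(P[...,0]<x1)&(P[...,1]>y0)&(P[...,1]<y1)&(P[...,2]>z0)&(P[...,2]<z1); return P[m]
    for n,b in dict(lens=(.77,.9,-.06,.1,.115,.15),hub=(.55,.66,-.04,.06,.142,.165),dish=(.52,.65,.14,.29,.016,.035),foot=(.5,.7,-.09,.11,.024,.04)).items():
        Q=sel(*b); print(c,n,len(Q),encl(Q) if len(Q) else 0,np.round(Q.mean(0)*1000,1),np.round(np.median(Q,0)*1000,1))
    for x in np.arange(.64,.78,.02):
        Q=sel(x,x+.02,-.03,.06,.12,.15); print(round(x+.01,2),len(Q),np.round(Q.mean(0)*1000,1) if len(Q) else 0)
p=cv2.imread("pics/top0.png"); cv2.imwrite("pics/z0.png",cv2.resize(p[120:300,170:370],None,fx=4,fy=4,interpolation=cv2.INTER_CUBIC)[:600] if 0 else cv2.resize(p[130:290,180:360],None,fx=3.7,fy=3.7,interpolation=cv2.INTER_CUBIC))
E
```

```text
[[-0.912  0.     0.411]
 [-0.411 -0.    -0.912]
 [ 0.    -1.     0.   ]]
top lens 1214 (array([817.4,  16.5]), 47.8) [816.8  16.3 132.6] [816.4  16.5 132.6]
top hub 114 (array([586.5,   1.1]), 24.1) [597.2   0.8 146.5] [597.8   1.  146.3]
top dish 395 (array([585.9, 217.5]), 51.4) [587.2 221.6  21.2] [589.1 225.5  21.4]
top foot 70 (array([603.3,  -0.8]), 32.0) [594.8   0.8  27.8] [594.2   0.7  27.4]
0.65 43 [650.5   4.3 133.8]
0.67 45 [670.    6.3 134.6]
0.69 43 [690.4   7.6 134.4]
0.71 41 [710.1   8.9 133.9]
0.73 44 [729.9  10.3 133.8]
0.75 46 [751.   11.7 134. ]
0.77 104 [772.6  14.8 133.5]
0.79 271 [790.8  16.4 132.1]
side lens 565 (array([818.5,  19. ]), 50.2) [816.1  19.9 130.6] [816.   20.3 130.6]
side hub 41 (array([596.9,   3.5]), 13.7) [596.9   4.  145.9] [596.9   5.  145.7]
side dish 240 (array([584.1, 216.7]), 52.9) [589.5 210.6  20.1] [593.9 203.8  19.9]
side foot 53 (array([593.6,  -4.4]), 22.2) [595.    6.5  28.6] [593.2   7.4  27.3]
0.65 29 [650.2   7.9 131. ]
0.67 25 [670.2   9.3 131. ]
0.69 24 [689.3  10.3 130.8]
0.71 28 [709.4  11.4 130.5]
0.73 26 [729.3  14.  130.8]
0.75 30 [750.8  15.5 131.5]
0.77 53 [772.4  19.5 130.9]
0.79 125 [790.3  20.4 130.6]
```

View pics/z0.png

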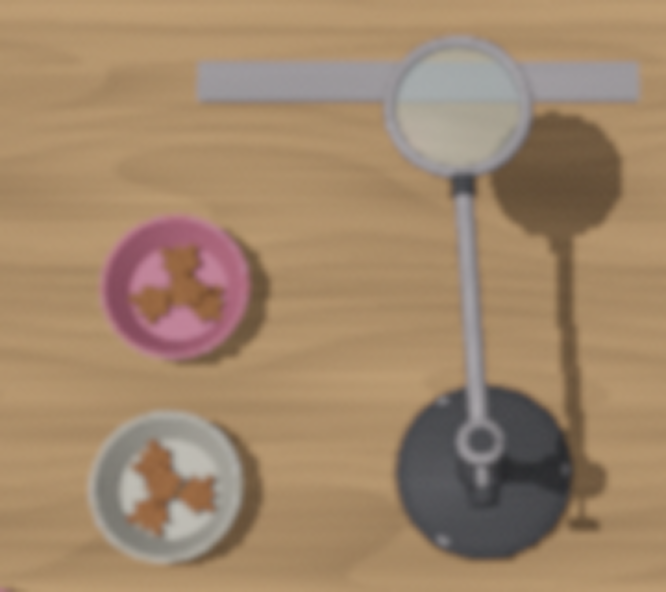

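Emit:
move_arm(moves=[[-16,0,-8,0,1,0],[-48,0,-25,0,2,0],[-84,0,-43,0,3,0],[-120,0,-62,0,4,0],[-156,0,-80,0,5,0],[-192,0,-99,0,6,0],[-228,0,-118,0,7,0],[-264,0,-136,0,8,0],[-300,0,-155,0,9.5,0],[-336,0,-173,0,11,0],[-372,0,-192,0,12,0],[-408,0,-210,0,13.5,0],[-444,0,-229,0,15,0],[-480,0,-248,0,16,0],[-516,0,-266,0,17.5,0],[-550,0,-284,0,19,0],[-584,0,-301,0,20.4,0],[-612,0,-316,0,20.4,0],[-628,0,-324,0,20.4,0],[-633,0,-326.5,0,20.4,0]], claw=0, newtons=5)

```text
time_s: 2.47
tool_pos: [0.7112, -0.0293, 0.2329]
tool_rot: [-90.2, 0.0, -175.8]
force: [-0.6, 0.6, -0.3]
grip_width: 0.0006
```

Emit:
move_arm(moves=[[0,0,0,0,0,0],[0,0,0,0,0,0]])

```text
time_s: 2.63
tool_pos: [0.7096, -0.036, 0.2333]
tool_rot: [-89.9, -0.1, -176.2]
force: [-0.4, 0.3, 0.4]
grip_width: 0.0005
```

```bash
python3 - <<'E'
from h import *
o=env.get_obs(); print({k:np.round(v,3).tolist() for k,v in o.items() if k in("time_s","qpos","tool_pos","tool_rot","force","grip_width")})
print(np.round(Ro.from_euler("xyz",o["tool_rot"],degrees=True).as_matrix(),3))
p,d=read_camera("side"); cv2.imwrite("pics/s1.png",p[:,:,::-1])
p,d=read_camera("wrist"); cv2.imwrite("pics/w1.png",p[:,:,::-1])
E
```

```text
{'time_s': 2.633, 'qpos': [16.352, 27.594, -23.038, 72.424, 10.621, 82.08, -91.966], 'tool_pos': [0.71, -0.036, 0.233], 'tool_rot': [-89.924, -0.051, -176.178], 'force': [-0.37, 0.331, 0.446], 'grip_width': 0.001}
[[-0.998 -0.001  0.067]
 [-0.067 -0.001 -0.998]
 [ 0.001 -1.     0.001]]
```

View pics/s1.png

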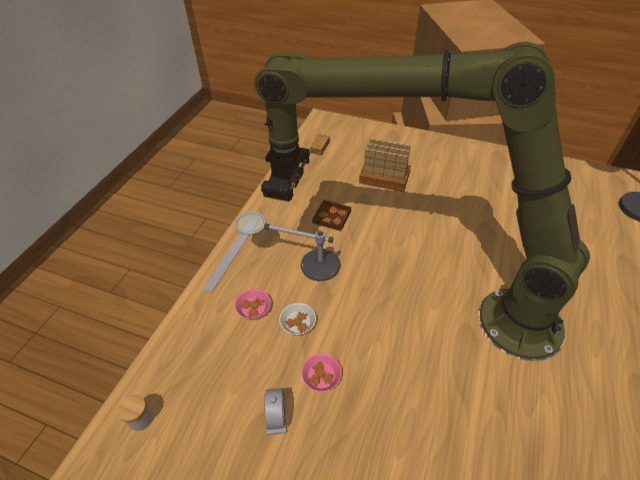

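View pics/w1.png

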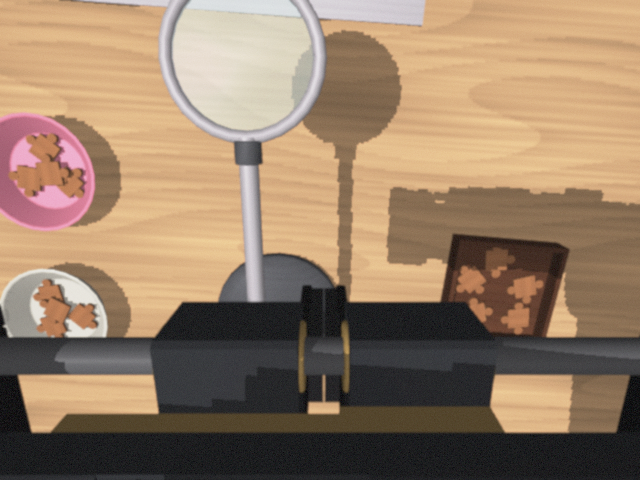

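Emit:
move_arm(moves=[[0,10,0,0,0,0],[0,30,0,0,0,0],[0,52,0,0,0,0],[0,74,0,0,0,0],[0,92,0,0,0,0],[0,104,0,0,0,0],[0,109,0,0,0,0],[0,109,0,0,0,0],[0,109,0,0,0,0]])

```text
time_s: 3.48
tool_pos: [0.7103, -0.035, 0.1253]
tool_rot: [-90.0, 0.1, -176.1]
force: [-0.1, -0.2, 0.7]
grip_width: 0.0005
```

```bash
python3 - <<'E'
from h import *
p,d=read_camera("side"); cv2.imwrite("pics/s2.png",cv2.resize(p[120:320,200:400,::-1],None,fx=3,fy=3))
E
```

```text
(no output)
```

View pics/s2.png

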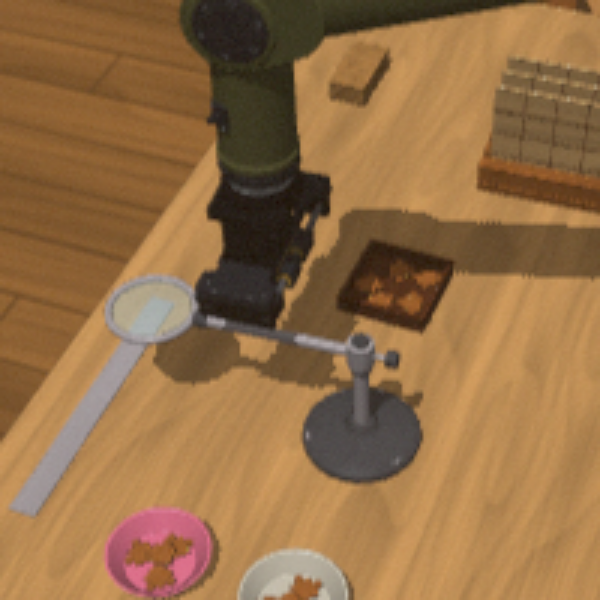

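Emit:
move_arm(moves=[[0,0,-4,0,0,0],[0,0,-8,0,0,0],[0,0,-12,0,0,0],[0,0,-16,0,0,0],[0,0,-19,0,0,0],[0,0,-22,0,0,0],[0,0,-25,0,0,0],[0,0,-28,0,0,0],[0,0,-30,0,0,0],[0,0,-30,0,0,0]])

```text
time_s: 4.37
tool_pos: [0.708, -0.0044, 0.1245]
tool_rot: [-90.0, 0.0, -176.1]
force: [-0.2, -0.3, -0.6]
grip_width: 0.0004
```

```bash
cat > m.py <<'E'
from h import *
import sys
C=np.array([597,2.])
def lens():
    o=env.get_obs(); print(round(float(o["time_s"]),2),np.round(o["tool_pos"],4),np.round(o["tool_rot"],1),np.round(o["force"],1))
    for c in("top","side"):
        p,d=read_camera(c); P=cloud(c,d); m=models.cut_out("lens_head",c)
        for r in m[:2]:
            k=r["mask"]&(d>0)&(abs(P[...,2]-.132)<.02)
            if k.sum()<30: continue
            Q=P[k]; q=encl(Q); f=np.median(Q,0)[:2]*1000
            # use far-from-post points robustly: rim circle
            a=np.degrees(np.arctan2(*(f-C)[::-1])); b=np.degrees(np.arctan2(*(q[0]-C)[::-1]))
            print(c,round(r["score"],2),len(Q),q,"ang",round(b,1),"median",np.round(f,1),round(a,1))
        cv2.imwrite(f"pics/{sys.argv[1]}_{c}.png",p[:,:,::-1])
lens()
E
python3 m.py a
```

```text
4.37 [ 0.708  -0.0044  0.1245] [ -90.     0.  -176.1] [-0.2 -0.3 -0.6]
top 0.51 563 (array([ 522.9, -508.4]), 72.7) ang -98.3 median [ 520.7 -507.9] -98.5
side 0.78 536 (array([815.6,  23.2]), 48.7) ang 5.5 median [818.2  28.1] 6.7
```

```bash
python3 - <<'E'
import cv2,numpy as np
a=cv2.imread("pics/a_side.png")[150:290,220:360];b=cv2.imread("pics/side0.png")[150:290,220:360]
cv2.imwrite("pics/a2.png",cv2.resize(np.hstack([b,a]),None,fx=2.8,fy=2.8))
E
```

```text
(no output)
```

View pics/a2.png

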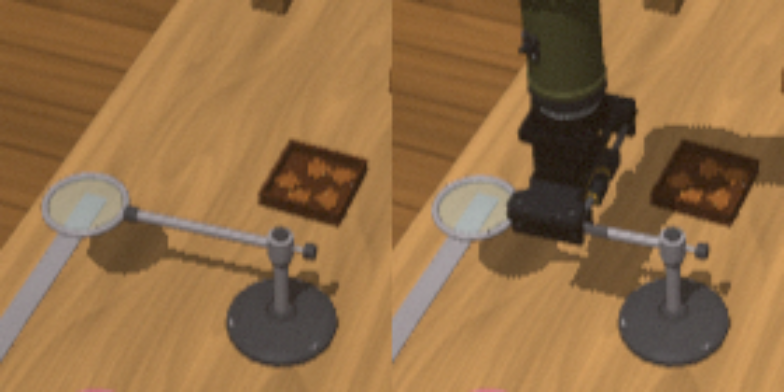

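```bash
python3 - <<'E'
import numpy as np
D=[0.7,2]+[2+2.2*i for i in range(1,17)]+[38.2,39]
print([[round(-(110*np.cos(a)+15*np.sin(a)-110),1),0,round(-(110*np.sin(a)-15*np.cos(a)+15),1),0,round(-d,1),0] for d in D for a in [np.radians(d)]])
E
```

```text
[[np.float64(-0.2), 0, np.float64(-1.3), 0, -0.7, 0], [np.float64(-0.5), 0, np.float64(-3.8), 0, -2, 0], [np.float64(-0.8), 0, np.float64(-8.1), 0, -4.2, 0], [np.float64(-1.0), 0, np.float64(-12.4), 0, -6.4, 0], [np.float64(-1.0), 0, np.float64(-16.6), 0, -8.6, 0], [np.float64(-0.9), 0, np.float64(-20.9), 0, -10.8, 0], [np.float64(-0.6), 0, np.float64(-25.1), 0, -13.0, 0], [np.float64(-0.1), 0, np.float64(-29.4), 0, -15.2, 0], [np.float64(0.5), 0, np.float64(-33.6), 0, -17.4, 0], [np.float64(1.3), 0, np.float64(-37.8), 0, -19.6, 0], [np.float64(2.3), 0, np.float64(-41.9), 0, -21.8, 0], [np.float64(3.4), 0, np.float64(-46.0), 0, -24.0, 0], [np.float64(4.7), 0, np.float64(-50.1), 0, -26.2, 0], [np.float64(6.1), 0, np.float64(-54.1), 0, -28.4, 0], [np.float64(7.7), 0, np.float64(-58.1), 0, -30.6, 0], [np.float64(9.4), 0, np.float64(-62.0), 0, -32.8, 0], [np.float64(11.3), 0, np.float64(-65.8), 0, -35.0, 0], [np.float64(13.3), 0, np.float64(-69.6), 0, -37.2, 0], [np.float64(14.3), 0, np.float64(-71.2), 0, -38.2, 0], [np.float64(15.1), 0, np.float64(-72.6), 0, -39, 0]]
```

Emit:
move_arm(moves=[[-0.2,0,-1.3,0,-0.7,0],[-0.5,0,-3.8,0,-2,0],[-0.8,0,-8,0,-4.2,0],[-1,0,-12.4,0,-6.4,0],[-1,0,-16.6,0,-8.6,0],[-0.9,0,-21,0,-10.8,0],[-0.6,0,-25,0,-13,0],[-0.1,0,-29.4,0,-15.2,0],[0.5,0,-33.6,0,-17.4,0],[1.3,0,-37.8,0,-19.6,0],[2.3,0,-42,0,-21.8,0],[3.4,0,-46,0,-24,0],[4.7,0,-50,0,-26.2,0],[6,0,-54,0,-28.4,0],[7.7,0,-58,0,-30.6,0],[9.4,0,-62,0,-32.8,0],[11.3,0,-65.8,0,-35,0],[13.3,0,-69.6,0,-37.2,0],[14.3,0,-71.2,0,-38.2,0],[15,0,-72.6,0,-39,0]])

```text
time_s: 6.23
tool_pos: [0.688, 0.0666, 0.1245]
tool_rot: [-90.0, -0.0, -137.0]
force: [0.7, -1.8, -0.8]
grip_width: 0.0005
```

```bash
python3 m.py b
```

```text
6.23 [0.688  0.0666 0.1245] [ -90.   -0. -137.] [ 0.7 -1.8 -0.8]
top 0.77 379 (array([748.9, 173.5]), 41.9) ang 48.5 median [744.6 181.4] 50.5
top 0.25 418 (array([748.6, 171. ]), 43.5) ang 48.1 median [742.8 181. ] 50.8
side 0.64 317 (array([ 519.9, -443.9]), 73.4) ang -99.8 median [ 520.  -443.1] -99.8
side 0.61 697 (array([749.2, 154.6]), 51.2) ang 45.1 median [751.4 157.3] 45.2
```

View pics/b_side.png

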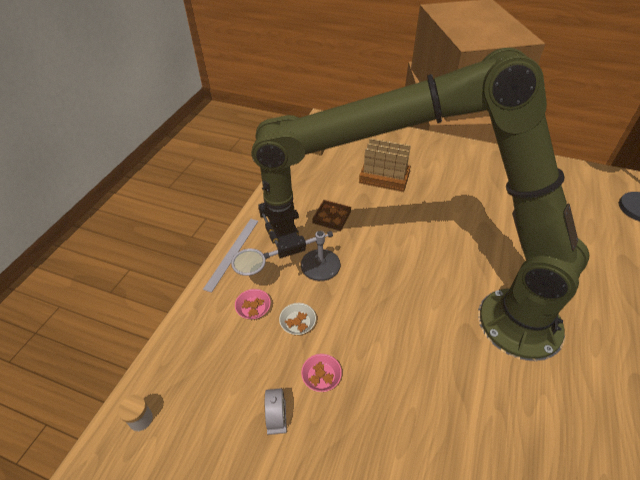

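View pics/b_top.png

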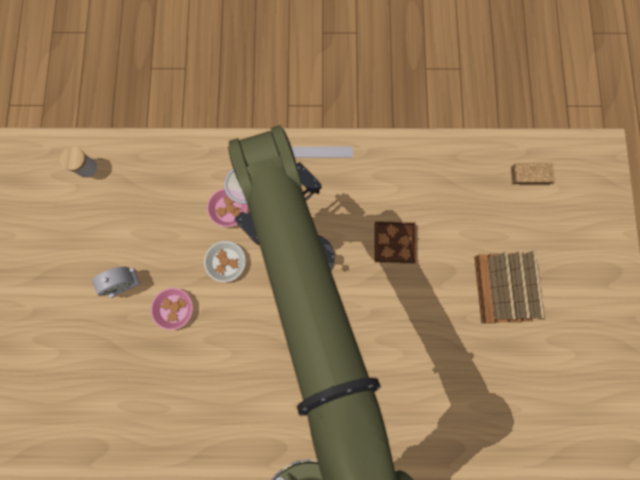

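Emit:
move_arm(moves=[[-0.2,0,-1.3,0,-0.7,0],[-0.5,0,-3.8,0,-2,0],[-0.8,0,-8,0,-4.2,0],[-1,0,-12.4,0,-6.4,0],[-1,0,-16.6,0,-8.6,0],[-0.9,0,-21,0,-10.8,0],[-0.6,0,-25,0,-13,0],[-0.1,0,-29.4,0,-15.2,0],[0.5,0,-33.6,0,-17.4,0],[1.3,0,-37.8,0,-19.6,0],[2.3,0,-42,0,-21.8,0],[3.4,0,-46,0,-24,0],[4.7,0,-50,0,-26.2,0],[6,0,-54,0,-28.4,0],[7.7,0,-58,0,-30.6,0],[9.4,0,-62,0,-32.8,0],[11.3,0,-65.8,0,-35,0],[13.3,0,-69.6,0,-37.2,0],[14.3,0,-71.2,0,-38.2,0],[15,0,-72.6,0,-39,0]])

```text
time_s: 8.1
tool_pos: [0.6277, 0.1098, 0.1247]
tool_rot: [-90.0, -0.0, -98.0]
force: [1.8, -0.8, -0.7]
grip_width: 0.0006
```

```bash
python3 m.py c
```

```text
8.1 [0.6277 0.1098 0.1247] [-90.  -0. -98.] [ 1.8 -0.8 -0.7]
top 0.62 777 (array([623.7, 220.7]), 47.4) ang 83.0 median [613.4 235. ] 86.0
side 0.7 882 (array([622.6, 215.7]), 52.9) ang 83.2 median [621.  222.2] 83.8
```

View pics/c_side.png

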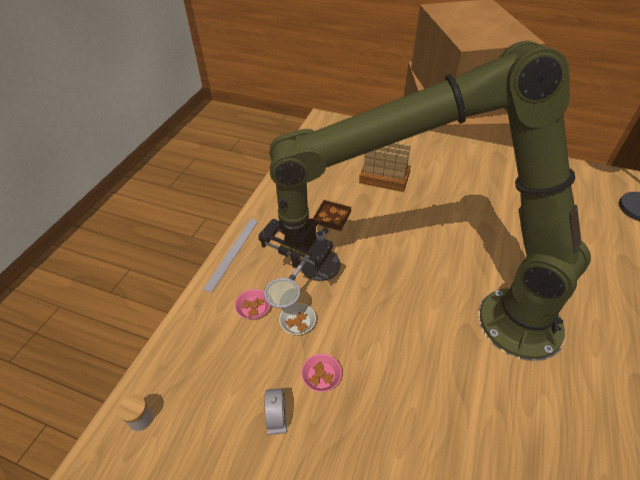

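View pics/c_top.png

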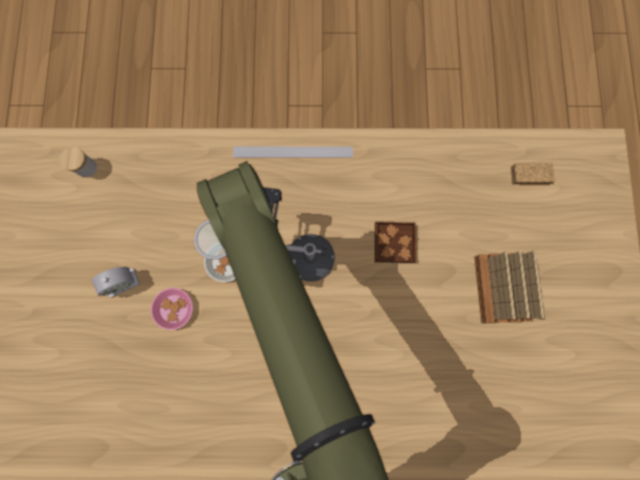

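Emit:
move_arm(moves=[[-0.2,0,-1.9,0,-1,0],[-0.5,0,-3.8,0,-2,0],[-0.7,0,-6,0,-3.1,0],[-0.8,0,-8,0,-4.2,0],[-1,0,-10.2,0,-5.3,0],[-1,0,-12.4,0,-6.4,0],[-1,0,-14.5,0,-7.5,0],[-1,0,-16.2,0,-8.4,0],[-1,0,-17.4,0,-9,0],[-1,0,-18,0,-9.3,0],[-1,0,-18,0,-9.3,0],[-1,0,-18,0,-9.3,0]])

```text
time_s: 9.3
tool_pos: [0.6098, 0.1133, 0.1245]
tool_rot: [-90.0, -0.0, -88.8]
force: [-0.7, -0.6, 0.2]
grip_width: 0.0011
```

```bash
python3 m.py d
```

```text
9.3 [0.6098 0.1133 0.1245] [-90.   -0.  -88.8] [-0.7 -0.6  0.2]
side 0.78 885 (array([591.3, 217. ]), 53.4) ang 91.5 median [587.  223.4] 92.6
```

Emit:
move_arm(moves=[[-1,0,-16,0,-9.3,0],[-1,0,-10,0,-9.3,0],[-1,0,0,0,-9.3,0],[-1,0,10,0,-9.3,0],[-1,-10,15,0,-9.3,0],[-1,-35,15,0,-9.3,0],[-1,-70,15,0,-9.3,0],[-1,-100,25,0,-9.3,0],[-1,-110,60,0,-9.3,0],[-1,-110,95,0,-9.3,0],[-1,-110,130,0,-9.3,0],[-1,-110,165,0,-9.3,0],[-1,-110,180,0,-9.3,0],[-1,-110,180,0,-9.3,0]])

```text
time_s: 10.67
tool_pos: [0.7919, 0.118, 0.2324]
tool_rot: [-90.1, 0.1, -79.6]
force: [-0.8, 0.5, 0.5]
grip_width: 0.0007
```

```bash
python3 m.py e
```

```text
10.67 [0.7919 0.118  0.2324] [-90.1   0.1 -79.6] [-0.8  0.5  0.5]
top 0.91 1427 (array([541.8, 207.2]), 53.8) ang 105.1 median [542.6 211.5] 104.6
side 0.92 916 (array([544., 209.]), 54.4) ang 104.4 median [540.7 216.2] 104.7
```

View pics/e_top.png

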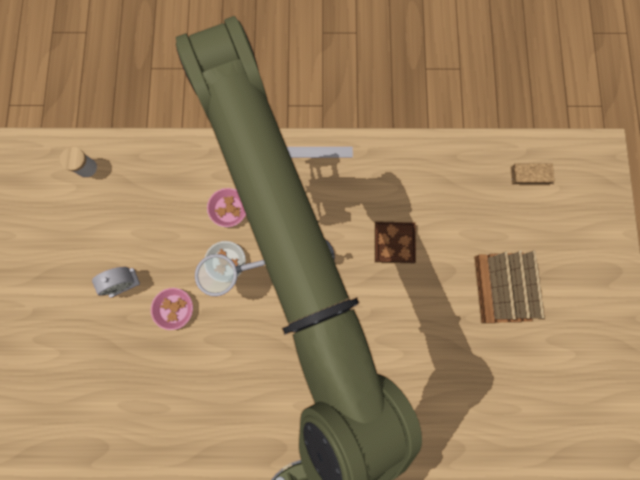

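View pics/e_side.png

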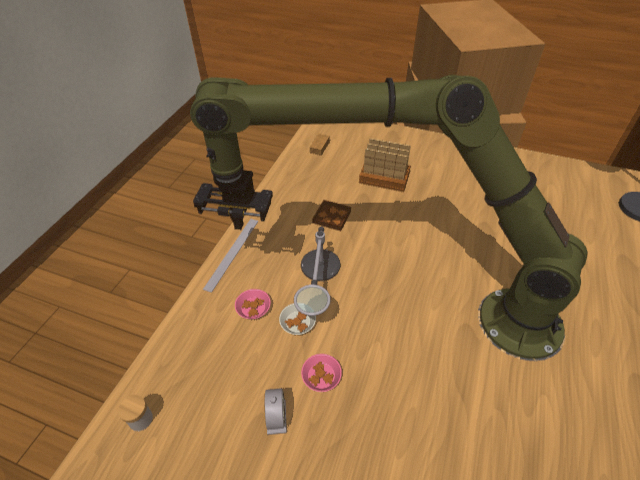

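My retract rows were written relative to the previous call's start, so the arm was pushed on to about 105°. I'll mend this by nudging it back from the other side.

Emit:
move_arm(moves=[[-1,0,-8,0,-0.4,0],[-3,0,-28,0,-1,0],[-5,0,-52,0,-1.5,0],[-8,0,-78,0,-2,0],[-11,0,-104,0,-2.4,0],[-14,0,-130,0,-2.8,0],[-16,0,-156,0,-3.2,0],[-19,0,-182,0,-3.6,0],[-22,0,-208,0,-4,0],[-24,0,-232,0,-4.3,0],[-26,0,-252,0,-4.3,0],[-28,0,-262,0,-4.3,0],[-28,0,-266,0,-4.3,0],[-28,0,-266,0,-4.3,0],[-28,0,-266,0,-4.3,0]])

```text
time_s: 12.12
tool_pos: [0.5234, 0.0967, 0.235]
tool_rot: [-89.9, -0.1, -75.3]
force: [0.5, -0.4, -0.2]
grip_width: 0.0006
```

```bash
python3 m.py f; python3 -c "
from h import *
print(env.get_obs()['qpos'])"
```

```text
12.12 [0.5234 0.0967 0.235 ] [-89.9  -0.1 -75.3] [ 0.5 -0.4 -0.2]
side 0.71 878 (array([540.2, 210.2]), 52.5) ang 105.3 median [539.3 217.3] 105.0
[ 33.20739459   8.14265849 -50.29677413  98.3085858    6.39233504
  76.54828006  -3.51209048]
```

View pics/f_side.png

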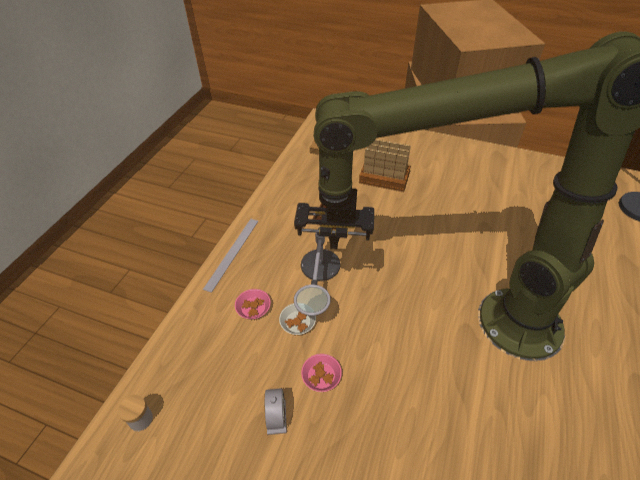

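Emit:
move_arm(moves=[[0,10,0,0,0,0],[0,30,0,0,0,0],[0,52,0,0,0,0],[0,74,0,0,0,0],[0,92,0,0,0,0],[0,104,0,0,0,0],[0,110,0,0,0,0],[0,110,4,0,0,0],[0,110,9,0,0,0],[0,110,14,0,0,0],[0,110,18,0,0,0],[0,110,22,0,0,0],[0,110,24,0,0,0],[0,110,26,0,0,0],[0,110,27,0,0,0],[0,110,27,0,0,0]])

```text
time_s: 13.65
tool_pos: [0.5496, 0.1041, 0.1246]
tool_rot: [-90.0, -0.0, -75.2]
force: [0.2, -0.0, 0.5]
grip_width: 0.0009
```

```bash
python3 m.py g
```

```text
13.65 [0.5496 0.1041 0.1246] [-90.   -0.  -75.2] [ 0.2 -0.   0.5]
top 0.7 450 (array([535.2, 228.3]), 43.7) ang 105.3 median [529.3 239. ] 105.9
side 0.7 860 (array([541.6, 210.5]), 51.0) ang 104.9 median [541.5 216.3] 104.5
side 0.31 986 (array([545.2, 181. ]), 82.3) ang 106.1 median [543.2 212.4] 104.3
```

View pics/g_side.png

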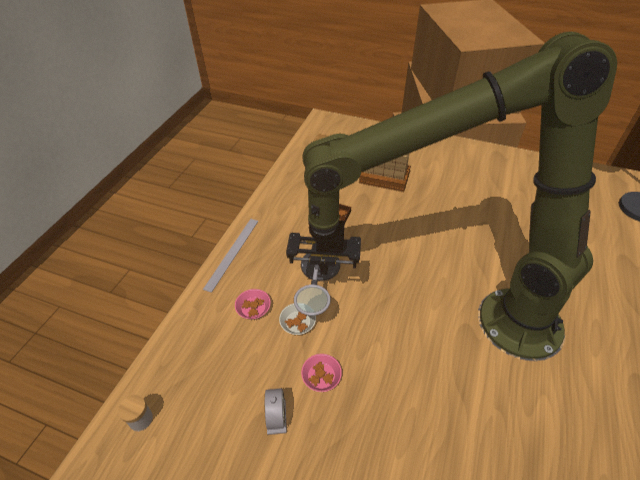

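Emit:
move_arm(moves=[[0,0,2,0,0.5,0],[0,0,4.5,0,1.5,0],[-0.2,0,7,0,2.8,0],[-0.4,0,9.5,0,4,0],[-0.6,0,12,0,5.2,0],[-0.8,0,14.5,0,6.4,0],[-1,0,17,0,7.6,0],[-1,0,19.5,0,8.8,0],[-1,0,21.5,0,9.8,0],[-1,0,23,0,10.5,0],[-1,0,24,0,11,0],[-1,0,24,0,11,0],[-1,0,24,0,11,0]])

```text
time_s: 14.93
tool_pos: [0.5726, 0.1112, 0.1246]
tool_rot: [-90.0, 0.0, -86.2]
force: [-0.6, 0.4, -0.7]
grip_width: 0.0003
```

```bash
python3 m.py i
```

```text
14.93 [0.5726 0.1112 0.1246] [-90.    0.  -86.2] [-0.6  0.4 -0.7]
top 0.56 404 (array([567. , 235.5]), 42.6) ang 97.3 median [561.1 246.5] 98.3
side 0.61 911 (array([577.4, 215.7]), 54.2) ang 95.2 median [574.6 222.3] 95.8
```

View pics/i_side.png

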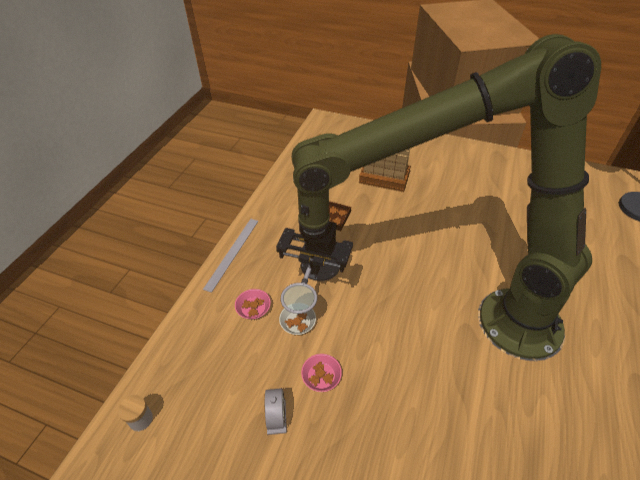

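Emit:
move_arm(moves=[[0,0,1,0,0.5,0],[0,0,2,0,1,0],[0,0,3,0,1.6,0],[0,0,4,0,2.1,0],[0,0,4.5,0,2.4,0],[0,0,4.5,0,2.4,0],[0,0,4.5,0,2.4,0]])

```text
time_s: 15.72
tool_pos: [0.5769, 0.1113, 0.1245]
tool_rot: [-90.0, -0.0, -88.6]
force: [0.2, 0.2, -0.9]
grip_width: 0.0006
```

```bash
python3 m.py j
```

```text
15.72 [0.5769 0.1113 0.1245] [-90.   -0.  -88.6] [ 0.2  0.2 -0.9]
top 0.82 363 (array([574.7, 236.2]), 41.2) ang 95.4 median [569.8 246.4] 96.3
side 0.58 823 (array([585.3, 218.1]), 51.4) ang 93.1 median [581.6 222.8] 94.0
```

Lens is now at about 93.3°, which is on target. I'll back straight off (away from the arm, −z of the present pose), then rise and park clear so both cameras can check.

Emit:
move_arm(moves=[[0,0,-3,0,0,0],[0,0,-10,0,0,0],[0,0,-20,0,0,0],[0,0,-30,0,0,0],[0,-10,-35,0,0,0],[0,-35,-35,0,0,0],[0,-70,-35,0,0,0],[0,-105,-35,0,0,0],[0,-130,-35,0,0,0],[25,-140,-40,0,0,0],[60,-140,-40,0,0,0],[95,-140,-40,0,0,0],[130,-140,-40,0,0,0],[165,-140,-40,0,0,0],[200,-140,-40,0,0,0],[235,-140,-40,0,0,0],[265,-140,-40,0,0,0],[280,-140,-40,0,0,0],[280,-140,-40,0,0,0],[280,-140,-40,0,0,0]])

```text
time_s: 17.58
tool_pos: [0.5435, -0.1687, 0.2649]
tool_rot: [-90.0, 0.1, -88.7]
force: [-0.5, 0.3, 0.2]
grip_width: 0.0004
```

```bash
python3 m.py k; python3 - <<'E'
from h import *
for c in ("top","side"):
    p,d=read_camera(c)
    for n in ("dish_center","tray_center","clock","board_stand"):
        print(c,n,[(np.round(r["point"],3).tolist(),round(r["score"],2)) for r in models.spot_in(n,c)])
a=cv2.imread("pics/k_top.png")[180:320,160:360]; cv2.imwrite("pics/k2.png",cv2.resize(a,None,fx=4,fy=4,interpolation=cv2.INTER_CUBIC))
E
```

```text
17.58 [ 0.5435 -0.1687  0.2649] [-90.    0.1 -88.7] [-0.5  0.3  0.2]
top 0.85 1373 (array([581.3, 214.4]), 52.8) ang 94.2 median [583.6 218.5] 93.5
side 0.69 883 (array([580.1, 216.1]), 54.5) ang 94.5 median [582.4 222.8] 93.8
top dish_center [([0.726, 0.218, 0.014], 0.97), ([0.466, 0.345, 0.01], 0.92), ([0.564, 0.196, 0.014], 0.67)]
top tray_center [([0.658, -0.175, 0.011], 0.56)]
top clock [([0.529, 0.465, 0.082], 0.78)]
top board_stand [([0.465, -0.435, 0.038], 0.73)]
side dish_center [([0.47, 0.341, 0.006], 0.86), ([0.727, 0.211, 0.012], 0.68), ([0.585, 0.224, 0.129], 0.66), ([0.583, 0.215, 0.009], 0.63)]
side tray_center [([0.64, -0.219, 0.014], 0.85)]
side clock [([0.527, 0.498, 0.082], 0.9)]
side board_stand [([0.508, -0.421, 0.031], 0.64)]
```

View pics/k2.png

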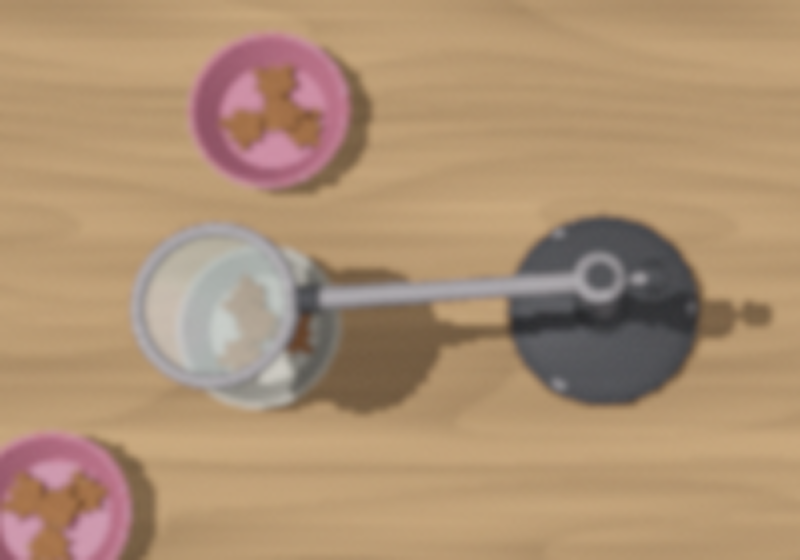

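View pics/k_side.png

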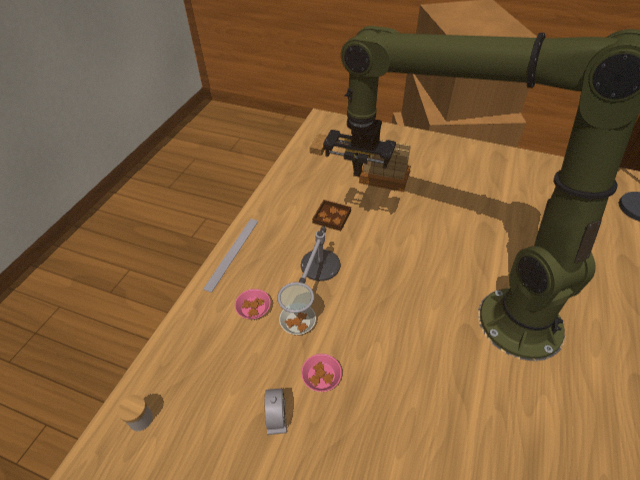

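```bash
python3 - <<'E'
from h import *
print(ray("top",213.75,256.25,.134)[:2],ray("top",224.9,261.6,.023)[:2])
print(ray("side",296,298,.134)[:2],ray("side",297.5,319,.024)[:2])
for f in("top0","k_top"):
  g=cv2.cvtColor(cv2.imread(f"pics/{f}.png"),cv2.COLOR_BGR2GRAY)[190:320,170:360]
  g=cv2.resize(g,None,fx=4,fy=4,interpolation=cv2.INTER_CUBIC)
  c=cv2.HoughCircles(g,cv2.HOUGH_GRADIENT,1,30,param1=100,param2=25,minRadius=65,maxRadius=95)
  for x,y,r in (c[0][:5] if c is not None else []): 
    u,v=x/4+170,y/4+190; print(f,round(u,1),round(v,1),round(r/4,1),np.round(ray("top",u,v,.023)[:2],4),np.round(ray("top",u,v,.134)[:2],4))
a,b=[cv2.imread(f"pics/{f}.png").astype(int) for f in("side0","k_side")]
D=(abs(a-b).max(2)>25)
for n,(u0,u1,v0,v1) in dict(dish=(278,318,312,338),clock=(260,290,385,437),tray=(310,353,200,230),pinks=(300,345,352,395)).items(): print(n,D[v0:v1,u0:u1].mean().round(3))
a,b=[cv2.imread(f"pics/{f}.png").astype(int) for f in("top0","k_top")];D=(abs(a-b).max(2)>25)
for n,(u0,u1,v0,v1) in dict(clock=(90,140,262,300),boards=(472,548,248,326),tray=(372,420,218,268)).items(): print(n,D[v0:v1,u0:u1].mean().round(3))
E
```

```text
[0.5831237  0.21786446] [0.58444615 0.21500967]
[0.57898145 0.2266791 ] [0.58235616 0.2210431 ]
dish 0.139
clock 0.0
tray 0.042
pinks 0.0
clock 0.0
boards 0.478
tray 0.644
```

View pics/k_top.png

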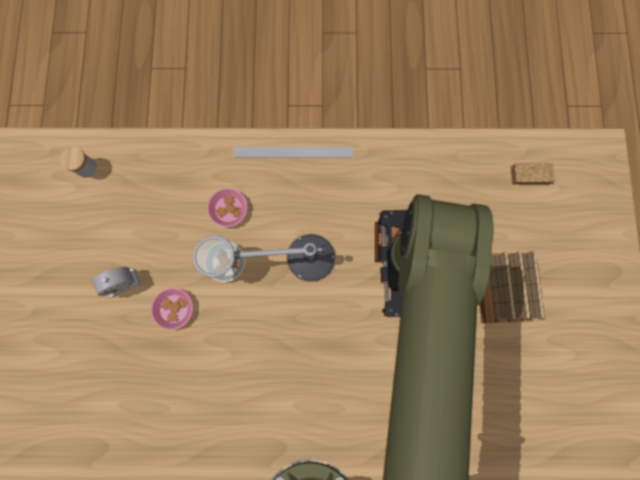

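```bash
python3 - <<'E'
from h import *
print(job.sign_off(), env.get_obs()["time_s"])
E
```

```text
the job is handed in; nothing more can be done
the job is handed in; nothing more can be done
```

I swung the loupe round so its lens stands above the white porcelain dish, and handed the job in at about 18 s. I pushed only on the bare arm, with the closed fingertip about 110 mm out from the post.

**My mistake:** I wrote one retract move relative to the wrong starting pose. It turned the arm about 12° too far, to roughly 105°, and the fingertip moved faster than I meant for an instant. The most I read at the end of any move was about 2 N. The force isn't recorded during a move, so I can't show that the push stayed under 25 N in that row. I then nudged the arm back from the other side and withdrew.

**Last checks:**

| Check | Result |
|---|---|
| Lens against dish centre, top view | about 3 mm off (limit 16 mm) |
| Lens against dish centre, side view | about 7 mm off |
| Clock | unchanged in both views |
| Tray | unchanged in the side view, apart from slight differences that look like shadow |
| Board stand | within about 5 mm in the side view, no closer than the detector's own accuracy |
| Robot | clear of everything |

The top view could not confirm the tray and board stand because the robot arm partly hid them. Its position readings for them were shifted by about 45 mm, and I put that down to the hiding. I did not check the three boards one by one.

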